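# Re-tray a run of fossil vertebrae in their order

### The arm

A 6-joint arm with a two-finger parallel gripper is mounted at the origin on the work surface. World frame = base frame: x ahead of the robot, y to its left, z up, the work surface at z = 0. Lengths are in mm, angles in rad, forces in N, time in s.
With the tool pointing down it reaches from about 425 to 950 mm from the base axis. Payload 14.7 kg.
Tool frame: the origin (TCP) lies midway between the tips of the shut fingers; the grasp point (between the pads) lies 19 mm behind it; z points along the fingers, y is the line along which they close (so a half turn about z gives the same grasp; the last joint's range is limited). The gripper opens to 85 mm and grips with 20 to 120 N. Pads are 22 mm wide; open, the fingers measure 114 mm over their backs; the gripper's body (76 mm by 85 mm) begins 54 mm behind the grasp point. The pads swing forward as they close: fully open they stand 13 mm farther back than shut.
Start: joints at [1.24, 0.48, 1.596, -0, 1.065, -0.047], TCP at [181.979, 624, 231.297] pointing down, gripper open.
Joint ranges: [-2.75, 2.75], [-0.82, 2.05], [0.23, 2.67], [-1.56, 4.7], [0.09, 2.69], [-2.92, 2.92]. Speed limits (rad/s): [1.89, 1.89, 2.39, 3.01, 3.01, 3.01].

### API

Orientations are given as [roll, pitch, yaw] about the fixed x, y, z axes, in that order (R = Rz(yaw) Ry(pitch) Rx(roll)).
In Python, from plant import robot gives the robot as it stands.
- The arm moves only by the shell command python3 -m handwheel 'ROWS' [OPENING] [FORCE]. ROWS is JSON, a list of rows, each an object of numbers: "dx", "dy", "dz": the shift along the world's x, y, z normalised to -1 to 1, where 1 is 750 mm; "turn": the turn about the world's z normalised to -1 to 1, where 1 is pi/2 rad. In form: [{"dx": .., "dy": .., "dz": .., "turn": ..}, ...]. A call has 1 to 10 rows; each row is the pose to reach, as a shift and turn from the pose commanded when the call began; what a row does not reach only later rows make up. A row lasts 1/8 s, in which the tool goes at most 62.5 mm and 10.7 degrees, less where a joint would pass 70% of its speed; a pose out of reach is approached as far as the arm can. A call with a number of a shift or a turn outside -1 to 1 is refused whole. A call with a gripper value outside its range is refused whole. OPENING is the closure, from -1 (fully open) to 1 (shut), set as the call begins (- or left out, the last holds). The fingers move at their own pace and stop on an object; FORCE is the grip in N (left out, the last holds). Time passes only in rows, so rows that repeat a pose let the fingers close. It gives the time, the measured TCP pose, the force, the opening and the grip force at its end, in the units of the state.
- robot.sense(): the state, without advancing time (a new reading comes with each control period).
- robot.camera(name): name is "side" or "top"; returns a dict with "image" (384x512x3 uint8, red, green, blue), "fx", "fy", "cx", "cy" (pixels), "R" (3x3) and "t" (3): a world point X has camera coordinates R X + t. Camera axes: x right, y down, z forward; pixel columns grow to the right and rows downward; lengths in mm; the calibration is good to about 2 mm. A picture is of the moment at which its call begins. There is no depth.
- robot.job_done(): hands the job in; it is judged then, once.
Trained networks look in the newest picture that a camera, given by its name, has taken for a name from the list of things; names that differ only in an ending like _2 or _b are one class to them, and where a whole thing is asked for, a point or a joint stands for the part that bears it (a point fixed in the world has none). Each returns a list of dicts, best first, with "conf" (0 to 1); they miss things now and then, are a little off and sometimes report something else, mostly with a low value. They report only what shows in the picture. A call takes as long as a camera call. They do not tell look-alikes from the thing itself.
- robot.search_frame(camera, thing): "xyz" ([x, y, z] in mm, in the coordinates of the camera as it stood for that picture, good to about 4 mm: the middle of the surface that is visible of it).
- robot.pinpoint(camera, thing): "xyz" ([x, y, z] in mm, in the coordinates of the camera as it stood for that picture, good to about 4 mm: a listed point, or the origin of a listed thing).
The state is a dict: "time_s": time; "joint_positions": joint angles; "qd": joint speeds; "effort": joint torques, N m; "tool_pos": TCP position; "ee_rot": TCP orientation; "force": force on the tool from outside, world axes, zero at the start; "wrist_torque": the same for the moment, N m; "width": opening from 0.0 (shut) to 1.0 (fully open); "finger_force": force on a finger pad.
Only numpy, scipy, OpenCV 4.12 (cv2) and the standard library are available. Lean on these libraries where they do the work, as an engineer would, in place of code of your own. Each camera call takes 0.05 s, during which the arm holds its last target. There are 200 camera calls.

### The job

Move the four fossil vertebrae from the wooden drying rack into the white storage tray, one to a cell, in the order in which they stand now: the one next to the rack's brass post goes into the cell next to the skull, and so on down the row to the far end. Stand each one upright on the floor of its cell, near the middle, and set it down gently: never drop one.

Things in the scene. Friction and masses are not known exactly. Their poses are not given: they have to be found in the camera images.
- vert_a: Fossil vertebra, a plain drum 42 mm across and 42 mm tall. Brown stone, stands on its flat end; slightly waisted. Origin: centre of underside, z up; 0.08 to 0.2 kg. Grip across its x axis (nothing sticks out there). Starts on its pad, at most 4 mm off centre, turned up to 0.25 rad.
- vert_b: Winged fossil vertebra: drum 40 mm across, 52 mm tall; a bar 10 mm wide, 9 mm thick, its middle 36 mm up, runs along y, 60 mm tip to tip. Brown stone, stands on its flat end; slightly waisted. Origin: centre of underside, z up; 0.08 to 0.2 kg. Grip across its x axis (nothing sticks out there). Starts on its pad, at most 4 mm off centre, turned up to 0.25 rad.
- vert_c: Finned fossil vertebra: drum 42 mm across, 44 mm tall; fin on top 8 mm thick (x), 32 mm long (y), reaching 63 mm up. Brown stone, stands on its flat end; slightly waisted. Origin: centre of underside, z up; 0.08 to 0.2 kg. Grip across its x axis (nothing sticks out there). Starts on its pad, at most 4 mm off centre, turned up to 0.25 rad.
- vert_d: Fossil vertebra, widest and lowest: a plain drum 52 mm across and 37 mm tall. Brown stone, stands on its flat end; slightly waisted. Origin: centre of underside, z up; 0.08 to 0.2 kg. Grip across its x axis (nothing sticks out there). Starts on its pad, at most 4 mm off centre, turned up to 0.25 rad.
- pad_a: Fixed grey felt pad under vertebra a at the start, one of four alike (66 x 66 x 8 mm) 75 mm apart in a row on the dark wooden drying rack. Origin: centre of underside; top 20 mm above the table. Its +y axis runs along the row towards the rack's brass post (20 mm thick, top at z = 72 mm, 55 mm beyond the last pad's centre).
- pad_b: Fixed grey felt pad under vertebra b at the start, one of four alike (66 x 66 x 8 mm) 75 mm apart in a row on the dark wooden drying rack. Origin: centre of underside; top 20 mm above the table. Its +y axis points along the row to the brass post. Fences 5 mm thick stand between pads and beyond the end ones, tops at z = 28 mm.
- pad_c: Fixed grey felt pad under vertebra c at the start, one of four alike (66 x 66 x 8 mm) 75 mm apart in a row on the dark wooden drying rack. Origin: centre of underside; top 20 mm above the table. Its +y axis points along the row to the brass post. The rack's board is 80 x 370 mm, its top at z = 12 mm.
- pad_d: Fixed grey felt pad under vertebra d at the start, one of four alike (66 x 66 x 8 mm) 75 mm apart in a row on the dark wooden drying rack. Origin: centre of underside; top 20 mm above the table. Its +y axis points along the row to the brass post. Rack and tray both lie roughly along world y, one near the robot, one farther; which is near changes.
- tray: White fixed tray, 80 (x) by 420 mm (y). Origin: centre of underside, on the table. Four cells 70 x 70 mm inside, centres at x = 0, y = -112.5, -37.5, 37.5, 112.5 mm; floor at z = 6 mm, walls 5 mm thick, tops at z = 18 mm. A ledge at each end: the skull sits on one, a plain sand-coloured block 18 mm tall on the other; which end changes.
- skull: Small brown fossil skull, 72 mm long (x), 44 mm wide, 44 mm tall, fixed on the ledge at one end of the tray (y = +182 or -182 mm in the tray's frame), snout towards the robot. Origin: centre of its underside, 6 mm above the table.
Not all that is in view belongs to the job. Leave any red look-alike of the vert_a alone. Leave any pink or purple look-alike of the vert_d alone.

How it is judged:
By the outcome, as a careful person would: the job done as asked, in the order asked, and still so for the second after the job is handed in, with the robot touching nothing.
It also fails if it takes over 102 s, if anything falls off the work surface, if the arm or the gripper's body presses on something with over 40 N, if the wrist force passes 120 N, or if a joint passes its speed limit or range.

## Working session

There is one attempt and no reset: what is moved stays moved. The work goes in short steps, Python scripts to look and compute and a shell command to move; the robot and the scene stay as the last step left them, time stands still between calls to the robot, and variables do not carry over. Pictures are saved under pics/ and viewed, at most 14 in all, crops included, and the job is handed in when it is done.

```bash
mkdir -p pics; ls; cat > h.py <<'E'
import numpy as np, cv2
from plant import robot
def shot(n,f):
    c=robot.camera(n); cv2.imwrite('pics/'+f,c['image'][:,:,::-1]); return c
def w(c,p): return np.array(c['R']).T@(np.array(p)-np.array(c['t']))
def ray(c,u,v,z):
    R=np.array(c['R']);o=-R.T@np.array(c['t']);d=R.T@np.array([(u-c['cx'])/c['fx'],(v-c['cy'])/c['fy'],1]);return o+d*(z-o[2])/d[2]
def px(c,X):
    q=np.array(c['R'])@np.array(X)+np.array(c['t']);return np.array([q[0]/q[2]*c['fx']+c['cx'],q[1]/q[2]*c['fy']+c['cy']])
E
python3 - <<'E'
from h import *
np.set_printoptions(precision=1,suppress=True)
c=shot('top','t0.png')
for n in ['vert_a','vert_b','vert_c','vert_d','pad_a','tray','skull']:
    for d in robot.pinpoint('top',n): print('top',n,round(d['conf'],2),w(c,d['xyz']),px(c,w(c,d['xyz'])))
s=shot('side','s0.png')
for n in ['vert_a','vert_b','vert_c','vert_d']:
    for d in robot.pinpoint('side',n): print('side',n,round(d['conf'],2),w(s,d['xyz']))
print(robot.sense()['time_s'])
E
```

```text
pics
top vert_a 0.97 [ 455.4 -190.2   22.2] [333.  207.6]
top vert_a 0.94 [441.5  33.3  17. ] [226.9 211.7]
top vert_a 0.9 [445.1 -35.6  16.9] [259.5 210.7]
top vert_a 0.86 [ 454.1 -114.3   21.1] [297.  207.3]
top vert_a 0.86 [ 330.7 -241.5   -3.6] [354.  266.6]
top vert_a 0.65 [482.  183.3  -2.2] [159.1 191.5]
top vert_a 0.61 [ 569.1 -250.1    1.2] [358.6 156.6]
top vert_a 0.55 [ 578.7 -173.4   -0.9] [323.5 151.6]
top vert_b 0.97 [ 455.4 -190.2   22.2] [333.  207.6]
top vert_b 0.94 [441.5  33.3  17. ] [226.9 211.7]
top vert_b 0.9 [445.1 -35.6  16.9] [259.5 210.7]
top vert_b 0.86 [ 454.1 -114.3   21.1] [297.  207.3]
top vert_b 0.86 [ 330.7 -241.5   -3.6] [354.  266.6]
top vert_b 0.65 [482.  183.3  -2.2] [159.1 191.5]
top vert_b 0.61 [ 569.1 -250.1    1.2] [358.6 156.6]
top vert_b 0.55 [ 578.7 -173.4   -0.9] [323.5 151.6]
top vert_c 0.97 [ 455.4 -190.2   22.2] [333.  207.6]
top vert_c 0.94 [441.5  33.3  17. ] [226.9 211.7]
top vert_c 0.9 [445.1 -35.6  16.9] [259.5 210.7]
top vert_c 0.86 [ 454.1 -114.3   21.1] [297.  207.3]
top vert_c 0.86 [ 330.7 -241.5   -3.6] [354.  266.6]
top vert_
[... 1145 characters left out ...]
side vert_b 0.95 [ 454.2 -114.9   20.9]
side vert_b 0.89 [ 340.4 -242.7   -2.2]
side vert_b 0.86 [443.5  31.5  17.2]
side vert_b 0.78 [ 453.1 -186.1   22.1]
side vert_b 0.7 [443.6 -32.3  20.4]
side vert_b 0.7 [ 579.5 -182.4   -0.8]
side vert_c 0.95 [ 454.2 -114.9   20.9]
side vert_c 0.89 [ 340.4 -242.7   -2.2]
side vert_c 0.86 [443.5  31.5  17.2]
side vert_c 0.78 [ 453.1 -186.1   22.1]
side vert_c 0.7 [443.6 -32.3  20.4]
side vert_c 0.7 [ 579.5 -182.4   -0.8]
side vert_d 0.95 [ 454.2 -114.9   20.9]
side vert_d 0.89 [ 340.4 -242.7   -2.2]
side vert_d 0.86 [443.5  31.5  17.2]
side vert_d 0.78 [ 453.1 -186.1   22.1]
side vert_d 0.7 [443.6 -32.3  20.4]
side vert_d 0.7 [ 579.5 -182.4   -0.8]
0.65
```

View pics/t0.png

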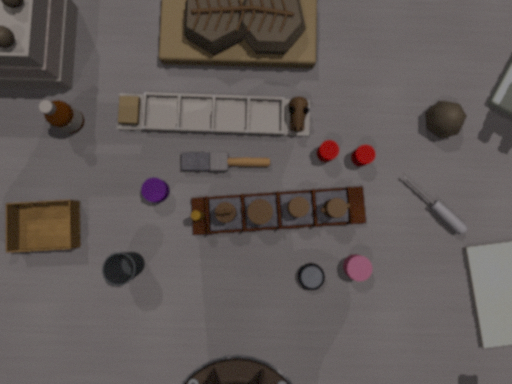

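View pics/s0.png

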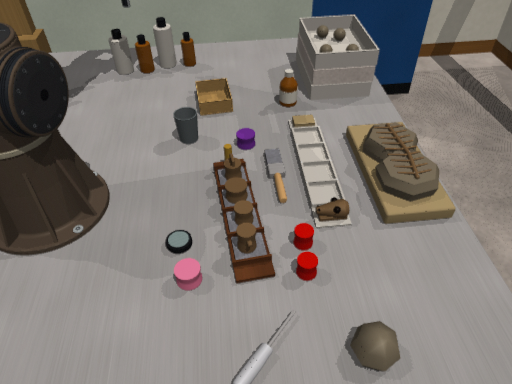

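Top view: the rack is near (row 212), with the brass post at its left end (195,215) and vertebrae at columns 226, 260, 298 and 335. The tray is far (row 115), with the skull at its right end (299,113) and the block at its left. So the order reverses in y. Next: zoom in and fit the geometry.

```bash
python3 - <<'E'
from h import *
np.set_printoptions(precision=1,suppress=True)
t=cv2.imread('pics/t0.png'); s=cv2.imread('pics/s0.png')
a=cv2.resize(t[170:250,185:375],(760,320),interpolation=cv2.INTER_CUBIC)
b=cv2.resize(s[135:280,205:285],(331,600),interpolation=cv2.INTER_CUBIC)
cv2.imwrite('pics/t1.png',a);cv2.imwrite('pics/s1.png',b)
c=robot.camera('top')
cv2.imwrite('pics/tt.png',cv2.resize(t[80:150,105:325],(792,252),interpolation=cv2.INTER_CUBIC))
s_=robot.camera('side')
for n,k in (('top',c),('side',s_)):
    print(n,k['fx'],k['cx'],k['cy'],np.array(k['R']),np.array(k['t']))
E
```

```text
top 373.08810878020006 256.36077897448564 187.86321580769282 [[ 0.  -1.   0. ]
 [-1.  -0.  -0.1]
 [ 0.1 -0.  -1. ]] [-39.7 492.3 767.6]
side 418.60486956226475 259.67541871958446 188.24289895300296 [[ 1.  -0.1 -0. ]
 [-0.1 -0.7 -0.7]
 [ 0.1  0.7 -0.7]] [-500.5   44.9  990.2]
```

View pics/t1.png

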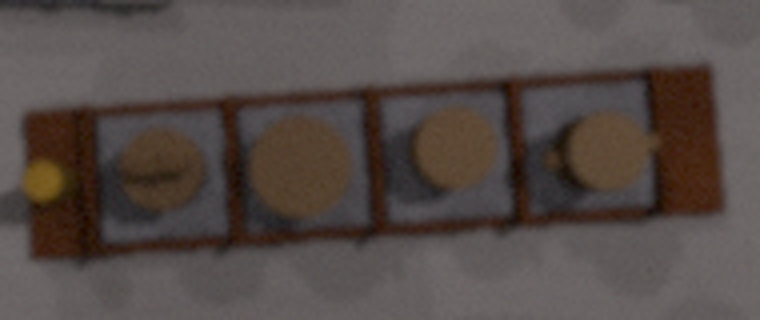

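View pics/s1.png

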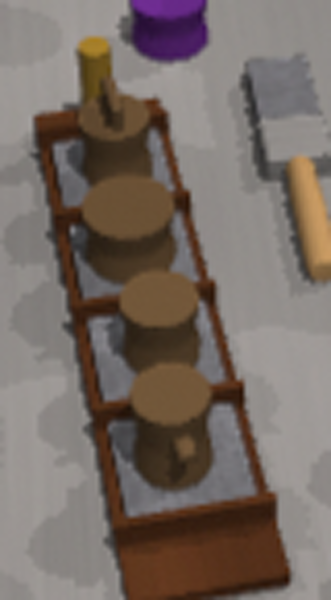

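View pics/tt.png

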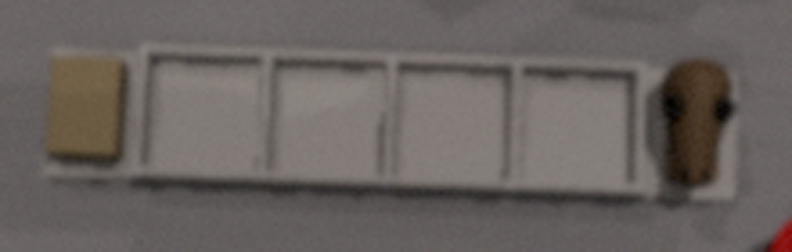

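From the post, the order is finned (c), wide (d), plain (a), winged (b). I'll fit the poses from these clicks and check them with an overlay.

```bash
python3 - <<'E'
from h import *
np.set_printoptions(precision=1,suppress=True)
c=robot.camera('top')
U=lambda X,Y:(185+(X+.5)/4-.5,170+(Y+.5)/4-.5)
V=lambda X,Y:(105+(X+.5)/3.6-.5,80+(Y+.5)/3.6-.5)
P={}
for n,X,Y,z in (('c',163,170,64),('d',301,167,57),('a',456,149,62),('b',607,152,72),('post',43,182,72)):
    P[n]=ray(c,*U(X,Y),z);print(n,P[n])
L,R=[ray(c,*V(*q),18) for q in ((143,48),(643,67))]
L2,R2=[ray(c,*V(*q),18) for q in ((137,182),(643,196))]
print(L,R,L2,R2)
ctr=(L+R+L2+R2)/4; d=(L+L2-R-R2); yaw=np.arctan2(-d[0],d[1]); print('tray',ctr,yaw,'widths',np.linalg.norm(L-R),np.linalg.norm(L2-R2),np.linalg.norm(L-L2),np.linalg.norm(R-R2))
A=np.array([[np.cos(yaw),-np.sin(yaw)],[np.sin(yaw),np.cos(yaw)]])
for y in (-112.5,-37.5,37.5,112.5,-182): print(y,ctr[:2]+A@[0,y])
# rack corners at z=12
K=[ray(c,*U(*q),12) for q in ((25,112),(710,67),(722,213),(33,257))]
k=sum(K)/4; d=K[0]+K[3]-K[1]-K[2]; ry=np.arctan2(-d[0],d[1]); print('rack',k,ry,[np.linalg.norm(K[i]-K[i-1]) for i in range(4)])
B=np.array([[np.cos(ry),-np.sin(ry)],[np.sin(ry),np.cos(ry)]])
for n in 'cdab': print(n,'rack frame',B.T@(P[n]-k)[:2])
print('post',B.T@(P['post']-k)[:2])
t=c['image'][:,:,::-1].copy(); t=cv2.resize(t[80:250,100:380],(784,476),interpolation=cv2.INTER_CUBIC)
def pt(X):
    u=px(c,X);return tuple(np.round((u-[100,80]+.5)*2.8-.5).astype(int))
for hx,hy in ((37.5,150),):
    for i in range(-2,3): cv2.line(t,pt([*(ctr[:2]+A@[-hx,75*i]),18]),pt([*(ctr[:2]+A@[hx,75*i]),18]),(0,255,0),1)
    for q in (-hx,hx): cv2.line(t,pt([*(ctr[:2]+A@[q,-150]),18]),pt([*(ctr[:2]+A@[q,150]),18]),(0,255,0),1)
for n,r,z in (('c',21,64),('d',26,57),('a',21,62),('b',20,72)):
    q=np.array([pt([P[n][0]+r*np.cos(h),P[n][1]+r*np.sin(h),z]) for h in np.linspace(0,6.28,40)]);cv2.polylines(t,[q],True,(0,255,0),1)
cv2.imwrite('pics/o1.png',t)
s=robot.sense();print(s['tool_pos'],s['ee_rot'],s['width'],s['force'],s['time_s'])
E
```

```text
c [439.4  33.   64. ]
d [442.8 -35.7  57. ]
a [ 453.5 -112.9   62. ]
b [ 453.5 -186.2   72. ]
post [432.   91.1  72. ]
[693.9 220.1  18. ] [690.1 -81.4  18. ] [611.7 219.5  18. ] [611.  -82.8  18. ]
tray [651.7  68.9  18. ] -0.007262379166737289 widths 301.4344894856259 302.28138769694664 82.13191693473816 79.10643402030757
-112.5 [650.9 -43.6]
-37.5 [651.4  31.4]
37.5 [652.  106.4]
112.5 [652.5 181.4]
-182 [ 650.4 -113.1]
rack [447.5 -75.   12. ] 0.08889719982145611 [np.float64(76.99491915754794), np.float64(367.53398452891037), np.float64(78.12935124583488), np.float64(366.53708089090435)]
c rack frame [  1.5 108.3]
d rack frame [-1.3 39.6]
a rack frame [  2.6 -38.3]
b rack frame [  -4.  -111.3]
post [ -0.8 166.8]
[182.  624.  231.3] [ 3.1 -0.   2.9] 1.000831916346118 [ 0.4 -0.2 -0.6] 0.8
```

View pics/o1.png

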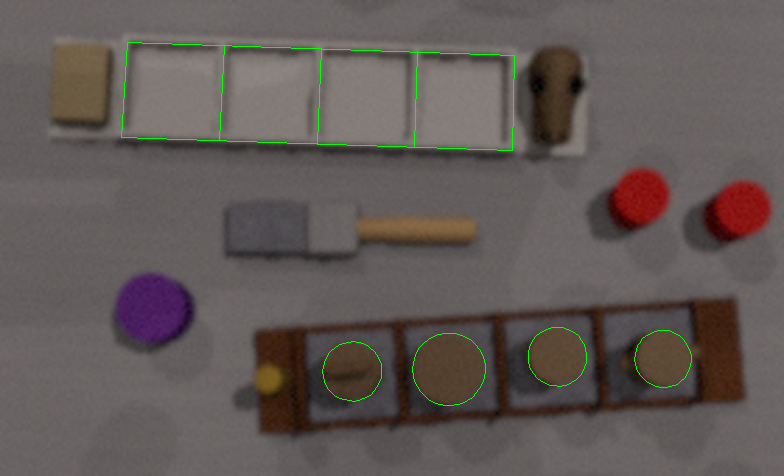

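```bash
python3 -c "
from h import *
print(robot.sense()['ee_rot'])"
python3 -m handwheel '[{"dx":0.1,"dy":-0.08,"turn":-0.1},{"dx":0.2,"dy":-0.16,"turn":-0.2},{"dx":0.27,"dy":-0.24,"turn":-0.3},{"dx":0.34,"dy":-0.32,"turn":-0.4},{"dx":0.36,"dy":-0.4,"turn":-0.5},{"dx":0.36,"dy":-0.48,"turn":-0.6},{"dx":0.36,"dy":-0.56,"turn":-0.7},{"dx":0.36,"dy":-0.6,"turn":-0.77},{"dx":0.36,"dy":-0.6,"turn":-0.77},{"dx":0.36,"dy":-0.6,"turn":-0.77}]' -1 30
```

```text
[ 3.14157331e+00 -2.51245069e-05  2.85774482e+00]validation failed for argument at $[0]...
```

```bash

python3 -m handwheel '[{"dx":0.1,"dy":-0.08,"dz":0,"turn":-0.1},{"dx":0.2,"dy":-0.16,"dz":0,"turn":-0.2},{"dx":0.27,"dy":-0.24,"dz":0,"turn":-0.3},{"dx":0.34,"dy":-0.32,"dz":0,"turn":-0.4},{"dx":0.36,"dy":-0.4,"dz":0,"turn":-0.5},{"dx":0.36,"dy":-0.48,"dz":0,"turn":-0.6},{"dx":0.36,"dy":-0.56,"dz":0,"turn":-0.7},{"dx":0.36,"dy":-0.6,"dz":0,"turn":-0.763},{"dx":0.36,"dy":-0.6,"dz":0,"turn":-0.763},{"dx":0.36,"dy":-0.6,"dz":0,"turn":-0.763}]' -1 30
```

```text
time_s: 2.05
tool_pos: [452.4, 171.2, 231.5]
ee_rot: [3.141, 0.0, 1.656]
force: [-0.2, -0.6, -0.6]
width: 1.001
finger_force: 0.0
```

```bash

python3 -m handwheel '[{"dx":-0.009,"dy":-0.08,"dz":0,"turn":0},{"dx":-0.017,"dy":-0.16,"dz":0,"turn":0},{"dx":-0.017,"dy":-0.184,"dz":-0.06,"turn":0},{"dx":-0.017,"dy":-0.184,"dz":-0.12,"turn":0},{"dx":-0.017,"dy":-0.184,"dz":-0.12,"turn":0},{"dx":-0.017,"dy":-0.184,"dz":-0.12,"turn":0}]'
python3 - <<'E'
from h import *
c=shot('side','s2.png'); i=cv2.imread('pics/s2.png'); cv2.imwrite('pics/s2c.png',cv2.resize(i[90:290,150:350],(600,600),interpolation=cv2.INTER_CUBIC))
E
```

```text
time_s: 2.8
tool_pos: [440.0, 36.6, 142.4]
ee_rot: [3.141, 0.0, 1.66]
force: [0.6, 0.3, -0.1]
width: 0.996
finger_force: 0.0
```

View pics/s2c.png

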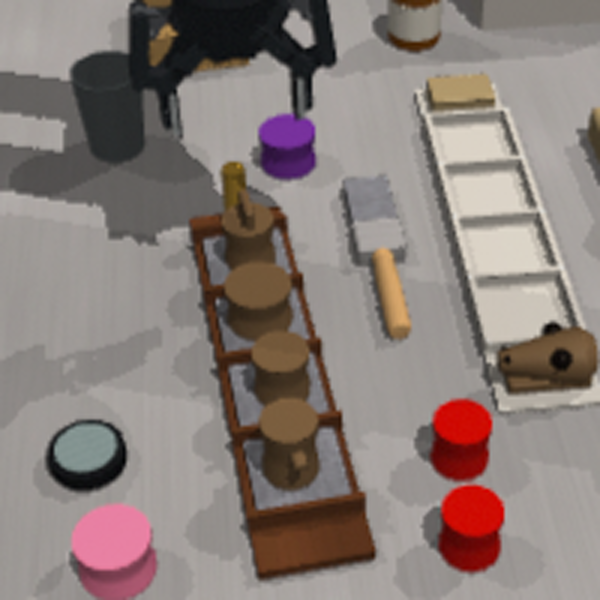

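The gripper straddles c in x, about at the finned drum (250,235 in the crop). Descend and close.

```bash

python3 -m handwheel '[{"dx":-0.0005,"dy":-0.0045,"dz":-0.05,"turn":0},{"dx":-0.0005,"dy":-0.0045,"dz":-0.1,"turn":0},{"dx":-0.0005,"dy":-0.0045,"dz":-0.13,"turn":0},{"dx":-0.0005,"dy":-0.0045,"dz":-0.145,"turn":0},{"dx":-0.0005,"dy":-0.0045,"dz":-0.145,"turn":0},{"dx":-0.0005,"dy":-0.0045,"dz":-0.145,"turn":0}]'
python3 -m handwheel '[{"dx":0,"dy":0,"dz":0,"turn":0},{"dx":0,"dy":0,"dz":0,"turn":0},{"dx":0,"dy":0,"dz":0,"turn":0},{"dx":0,"dy":0,"dz":0,"turn":0},{"dx":0,"dy":0,"dz":0,"turn":0},{"dx":0,"dy":0,"dz":0,"turn":0},{"dx":0,"dy":0,"dz":0,"turn":0},{"dx":0,"dy":0,"dz":0,"turn":0}]' 1 30
```

```text
time_s: 3.6
tool_pos: [439.7, 32.7, 33.6]
ee_rot: [3.14, 0.0, 1.66]
force: [-0.2, 0.3, 0.7]
width: 1.002
finger_force: 0.0
time_s: 4.6
tool_pos: [439.2, 32.6, 33.1]
ee_rot: [3.141, 0.0, 1.659]
force: [-2.2, 0.2, 13.5]
width: 0.475
finger_force: 28.4
```

```bash

python3 -m handwheel '[{"dx":0,"dy":0,"dz":0.02,"turn":0},{"dx":0,"dy":0,"dz":0.07,"turn":0},{"dx":0,"dy":0,"dz":0.12,"turn":0},{"dx":0.05,"dy":-0.018,"dz":0.12,"turn":-0.01},{"dx":0.11,"dy":-0.04,"dz":0.12,"turn":-0.025},{"dx":0.17,"dy":-0.062,"dz":0.12,"turn":-0.04},{"dx":0.23,"dy":-0.084,"dz":0.12,"turn":-0.055},{"dx":0.27,"dy":-0.098,"dz":0.12,"turn":-0.061},{"dx":0.282,"dy":-0.102,"dz":0.12,"turn":-0.061},{"dx":0.282,"dy":-0.102,"dz":0.12,"turn":-0.061}]'
python3 -m handwheel '[{"dx":0,"dy":0,"dz":-0.03,"turn":0},{"dx":0,"dy":0,"dz":-0.08,"turn":0},{"dx":0,"dy":0,"dz":-0.11,"turn":0},{"dx":0,"dy":0,"dz":-0.12,"turn":0},{"dx":0,"dy":0,"dz":-0.12,"turn":0}]'
python3 - <<'E'
from h import *
c=shot('side','s3.png'); i=cv2.imread('pics/s3.png'); cv2.imwrite('pics/s3c.png',cv2.resize(i[90:270,200:380],(600,600),interpolation=cv2.INTER_CUBIC))
E
```

```text
time_s: 5.85
tool_pos: [649.8, -43.8, 122.1]
ee_rot: [-3.141, -0.0, 1.563]
force: [-0.8, 0.5, -1.3]
width: 0.478
finger_force: 30.7
time_s: 6.48
tool_pos: [649.8, -43.6, 32.8]
ee_rot: [-3.141, -0.0, 1.564]
force: [-0.2, 0.4, -1.2]
width: 0.472
finger_force: 30.7
```

View pics/s3c.png

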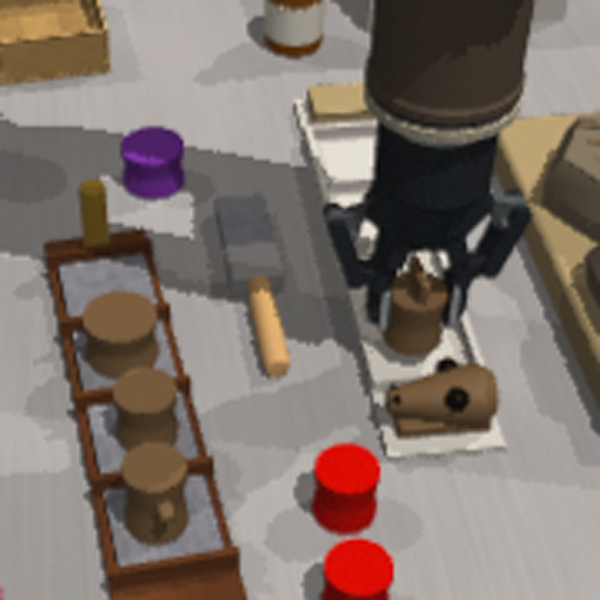

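The finned one hangs upright over the cell beside the skull. I'll lower it slowly.

```bash

python3 -m handwheel '[{"dx":0.0016,"dy":0,"dz":-0.008,"turn":0},{"dx":0.0016,"dy":0,"dz":-0.014,"turn":0},{"dx":0.0016,"dy":0,"dz":-0.015,"turn":0},{"dx":0.0016,"dy":0,"dz":-0.016,"turn":0},{"dx":0.0016,"dy":0,"dz":-0.016,"turn":0}]'
python3 -m handwheel '[{"dx":0,"dy":0,"dz":-0.0006,"turn":0},{"dx":0,"dy":0,"dz":-0.0013,"turn":0},{"dx":0,"dy":0,"dz":-0.0013,"turn":0}]'
python3 -m handwheel '[{"dx":0,"dy":0,"dz":-0.0006,"turn":0},{"dx":0,"dy":0,"dz":-0.0013,"turn":0},{"dx":0,"dy":0,"dz":-0.0013,"turn":0}]'
```

```text
time_s: 7.15
tool_pos: [651.6, -43.9, 20.6]
ee_rot: [3.142, 0.0, 1.563]
force: [-0.6, -0.1, -0.8]
width: 0.471
finger_force: 30.7
time_s: 7.52
tool_pos: [651.5, -43.9, 19.5]
ee_rot: [-3.142, -0.0, 1.563]
force: [0.1, -1.1, -0.7]
width: 0.469
finger_force: 30.7
time_s: 7.9
tool_pos: [651.6, -43.9, 19.1]
ee_rot: [3.141, 0.0, 1.563]
force: [-3.5, 0.4, 9.0]
width: 0.473
finger_force: 31.2
```

```bash

python3 -m handwheel '[{"dx":0,"dy":0,"dz":0,"turn":0},{"dx":0,"dy":0,"dz":0,"turn":0},{"dx":0,"dy":0,"dz":0,"turn":0},{"dx":0,"dy":0,"dz":0,"turn":0},{"dx":0,"dy":0,"dz":0,"turn":0},{"dx":0,"dy":0,"dz":0,"turn":0}]' -1
python3 -m handwheel '[{"dx":0,"dy":0,"dz":0.03,"turn":0},{"dx":0,"dy":0,"dz":0.09,"turn":0},{"dx":0,"dy":0,"dz":0.148,"turn":0},{"dx":-0.07,"dy":0.002,"dz":0.148,"turn":0.02},{"dx":-0.14,"dy":0.005,"dz":0.148,"turn":0.04},{"dx":-0.21,"dy":0.008,"dz":0.148,"turn":0.061},{"dx":-0.278,"dy":0.011,"dz":0.148,"turn":0.061},{"dx":-0.278,"dy":0.011,"dz":0.148,"turn":0.061},{"dx":-0.278,"dy":0.011,"dz":0.148,"turn":0.061}]'
python3 - <<'E'
from h import *
c=shot('top','t4.png')
s=shot('side','s4.png'); i=cv2.imread('pics/s4.png'); j=cv2.imread('pics/t4.png')
cv2.imwrite('pics/s4c.png',np.hstack([cv2.resize(i[100:250,220:370],(400,400)),cv2.resize(j[60:210,180:330],(400,400))]))
E
```

```text
time_s: 8.65
tool_pos: [651.6, -43.9, 18.6]
ee_rot: [-3.142, -0.0, 1.563]
force: [1.2, -0.4, 0.6]
width: 0.997
finger_force: 0.0
time_s: 9.78
tool_pos: [444.1, -35.8, 130.0]
ee_rot: [3.14, 0.0, 1.659]
force: [-0.0, 0.4, 0.1]
width: 0.999
finger_force: 0.0
```

View pics/s4c.png

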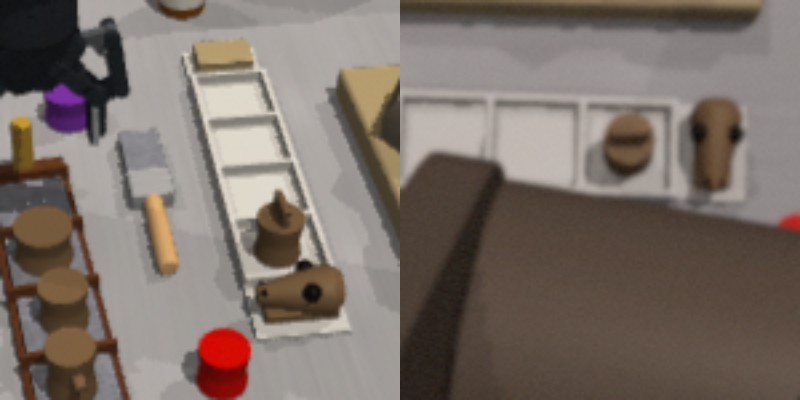

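c stands upright in the middle of the cell by the skull (tile centre about 630,140). Next is d.

```bash

python3 -m handwheel '[{"dx":-0.0005,"dy":0,"dz":-0.05,"turn":0},{"dx":-0.0005,"dy":0,"dz":-0.1,"turn":0},{"dx":-0.0005,"dy":0,"dz":-0.124,"turn":0},{"dx":-0.0005,"dy":0,"dz":-0.132,"turn":0},{"dx":-0.0005,"dy":0,"dz":-0.132,"turn":0},{"dx":-0.0005,"dy":0,"dz":-0.132,"turn":0}]'
python3 -m handwheel '[{"dx":0,"dy":0,"dz":0,"turn":0},{"dx":0,"dy":0,"dz":0,"turn":0},{"dx":0,"dy":0,"dz":0,"turn":0},{"dx":0,"dy":0,"dz":0,"turn":0},{"dx":0,"dy":0,"dz":0,"turn":0},{"dx":0,"dy":0,"dz":0,"turn":0},{"dx":0,"dy":0,"dz":0,"turn":0},{"dx":0,"dy":0,"dz":0,"turn":0}]' 1 30
python3 -m handwheel '[{"dx":0,"dy":0,"dz":0.006,"turn":0},{"dx":0,"dy":0,"dz":0.03,"turn":0},{"dx":0,"dy":0,"dz":0.06,"turn":0},{"dx":0,"dy":0,"dz":0.06,"turn":0}]'
python3 - <<'E'
from h import *
s=shot('side','s5.png'); i=cv2.imread('pics/s5.png')
cv2.imwrite('pics/s5c.png',cv2.resize(i[110:230,180:300],(500,500)))
E
```

```text
time_s: 10.62
tool_pos: [443.4, -35.7, 31.2]
ee_rot: [3.14, 0.0, 1.659]
force: [1.2, 0.2, 0.0]
width: 0.999
finger_force: 0.0
time_s: 11.62
tool_pos: [443.1, -35.7, 31.2]
ee_rot: [3.141, 0.0, 1.659]
force: [-1.5, 0.2, 13.1]
width: 0.589
finger_force: 28.9
time_s: 12.12
tool_pos: [443.6, -35.8, 76.8]
ee_rot: [3.139, 0.001, 1.659]
force: [0.2, 0.5, -2.3]
width: 0.589
finger_force: 31.7
```

View pics/s5c.png

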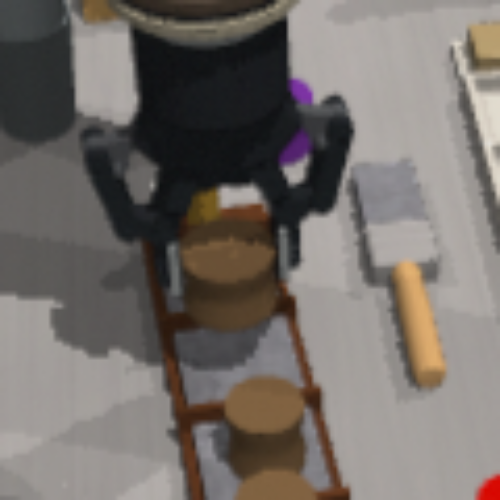

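d is held level. Transit.

```bash

python3 -m handwheel '[{"dx":0,"dy":0,"dz":0.05,"turn":0},{"dx":0.05,"dy":0.016,"dz":0.06,"turn":-0.01},{"dx":0.11,"dy":0.035,"dz":0.06,"turn":-0.025},{"dx":0.17,"dy":0.055,"dz":0.06,"turn":-0.04},{"dx":0.23,"dy":0.074,"dz":0.06,"turn":-0.055},{"dx":0.27,"dy":0.088,"dz":0.06,"turn":-0.061},{"dx":0.279,"dy":0.0895,"dz":0.06,"turn":-0.061},{"dx":0.279,"dy":0.0895,"dz":0.06,"turn":-0.061}]'
python3 -m handwheel '[{"dx":0,"dy":0,"dz":-0.04,"turn":0},{"dx":0,"dy":0,"dz":-0.09,"turn":0},{"dx":0,"dy":0,"dz":-0.12,"turn":0},{"dx":0,"dy":0,"dz":-0.13,"turn":0},{"dx":0,"dy":0,"dz":-0.134,"turn":0},{"dx":0,"dy":0,"dz":-0.134,"turn":0}]'
```

```text
time_s: 13.18
tool_pos: [651.1, 31.4, 119.3]
ee_rot: [-3.14, 0.0, 1.564]
force: [-0.4, -0.3, -1.1]
width: 0.585
finger_force: 32.4
time_s: 13.92
tool_pos: [652.2, 31.4, 20.9]
ee_rot: [3.141, 0.0, 1.563]
force: [-0.7, -0.5, -1.5]
width: 0.589
finger_force: 32.4
```

```bash

python3 -m handwheel '[{"dx":0,"dy":0,"dz":-0.0013,"turn":0},{"dx":0,"dy":0,"dz":-0.0026,"turn":0},{"dx":0,"dy":0,"dz":-0.0026,"turn":0}]'
python3 -m handwheel '[{"dx":0,"dy":0,"dz":-0.0006,"turn":0},{"dx":0,"dy":0,"dz":-0.0013,"turn":0},{"dx":0,"dy":0,"dz":-0.0013,"turn":0}]'
python3 -m handwheel '[{"dx":0,"dy":0,"dz":-0.0006,"turn":0},{"dx":0,"dy":0,"dz":-0.0013,"turn":0},{"dx":0,"dy":0,"dz":-0.0013,"turn":0}]'
```

```text
time_s: 14.3
tool_pos: [652.0, 31.5, 18.3]
ee_rot: [3.141, -0.0, 1.563]
force: [-0.0, 0.1, -2.0]
width: 0.592
finger_force: 32.4
time_s: 14.68
tool_pos: [652.0, 31.5, 17.4]
ee_rot: [3.142, -0.0, 1.563]
force: [-0.9, -0.4, 3.2]
width: 0.59
finger_force: 32.7
time_s: 15.05
tool_pos: [652.0, 31.5, 17.2]
ee_rot: [3.141, 0.0, 1.563]
force: [-6.2, 0.6, 17.3]
width: 0.59
finger_force: 33.7
```

```bash

python3 -m handwheel '[{"dx":0,"dy":0,"dz":0,"turn":0},{"dx":0,"dy":0,"dz":0,"turn":0},{"dx":0,"dy":0,"dz":0,"turn":0},{"dx":0,"dy":0,"dz":0,"turn":0},{"dx":0,"dy":0,"dz":0,"turn":0},{"dx":0,"dy":0,"dz":0,"turn":0}]' -1
python3 -m handwheel '[{"dx":0,"dy":0,"dz":0.03,"turn":0},{"dx":0,"dy":0,"dz":0.09,"turn":0},{"dx":0,"dy":0,"dz":0.151,"turn":0},{"dx":-0.06,"dy":-0.044,"dz":0.151,"turn":0.02},{"dx":-0.12,"dy":-0.087,"dz":0.151,"turn":0.04},{"dx":-0.18,"dy":-0.131,"dz":0.151,"turn":0.061},{"dx":-0.24,"dy":-0.175,"dz":0.151,"turn":0.061},{"dx":-0.265,"dy":-0.1925,"dz":0.151,"turn":0.061},{"dx":-0.265,"dy":-0.1925,"dz":0.151,"turn":0.061},{"dx":-0.265,"dy":-0.1925,"dz":0.151,"turn":0.061}]'
python3 - <<'E'
from h import *
c=shot('top','t6.png')
s=shot('side','s6.png'); i=cv2.imread('pics/s6.png'); j=cv2.imread('pics/t6.png')
cv2.imwrite('pics/s6c.png',np.hstack([cv2.resize(i[100:250,210:360],(400,400)),cv2.resize(j[60:210,160:310],(400,400))]))
E
```

```text
time_s: 15.8
tool_pos: [651.9, 31.5, 16.2]
ee_rot: [-3.142, 0.0, 1.563]
force: [0.4, 0.6, -0.4]
width: 1.002
finger_force: 0.0
time_s: 17.05
tool_pos: [454.1, -112.8, 129.7]
ee_rot: [3.141, 0.0, 1.659]
force: [0.5, -0.0, 0.1]
width: 1.0
finger_force: 0.0
```

View pics/s6c.png

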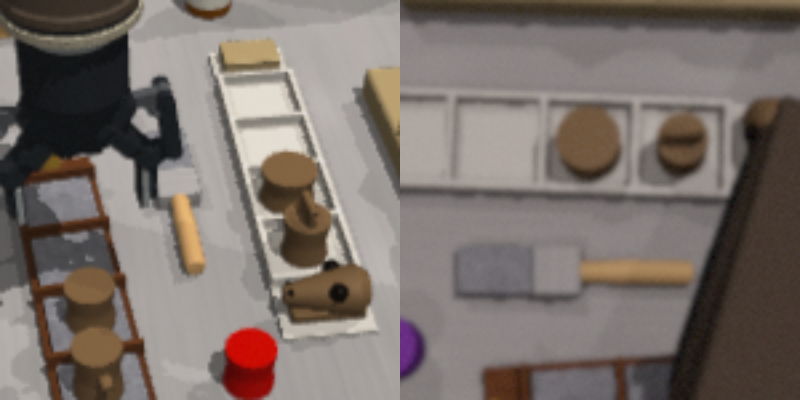

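d stands upright in the second cell (tile 588,140). Next is a.

```bash

python3 -m handwheel '[{"dx":-0.0005,"dy":0,"dz":-0.05,"turn":0},{"dx":-0.0005,"dy":0,"dz":-0.1,"turn":0},{"dx":-0.0005,"dy":0,"dz":-0.121,"turn":0},{"dx":-0.0005,"dy":0,"dz":-0.129,"turn":0},{"dx":-0.0005,"dy":0,"dz":-0.129,"turn":0},{"dx":-0.0005,"dy":0,"dz":-0.129,"turn":0}]'
python3 -m handwheel '[{"dx":0,"dy":0,"dz":0,"turn":0},{"dx":0,"dy":0,"dz":0,"turn":0},{"dx":0,"dy":0,"dz":0,"turn":0},{"dx":0,"dy":0,"dz":0,"turn":0},{"dx":0,"dy":0,"dz":0,"turn":0},{"dx":0,"dy":0,"dz":0,"turn":0},{"dx":0,"dy":0,"dz":0,"turn":0},{"dx":0,"dy":0,"dz":0,"turn":0}]' 1 30
python3 -m handwheel '[{"dx":0,"dy":0,"dz":0.006,"turn":0},{"dx":0,"dy":0,"dz":0.03,"turn":0},{"dx":0,"dy":0,"dz":0.06,"turn":0},{"dx":0,"dy":0,"dz":0.06,"turn":0}]'
```

```text
time_s: 17.9
tool_pos: [453.4, -112.9, 33.3]
ee_rot: [3.141, 0.0, 1.66]
force: [0.3, 0.2, 0.1]
width: 1.003
finger_force: 0.0
time_s: 18.9
tool_pos: [453.2, -113.0, 33.2]
ee_rot: [3.141, 0.0, 1.659]
force: [-1.4, 0.4, 11.7]
width: 0.475
finger_force: 28.7
time_s: 19.4
tool_pos: [453.6, -113.2, 78.9]
ee_rot: [3.139, 0.001, 1.659]
force: [0.5, 0.2, -1.9]
width: 0.474
finger_force: 30.6
```

```bash

python3 -m handwheel '[{"dx":0,"dy":0,"dz":0.05,"turn":0},{"dx":0.05,"dy":0.055,"dz":0.06,"turn":-0.01},{"dx":0.1,"dy":0.11,"dz":0.06,"turn":-0.025},{"dx":0.15,"dy":0.165,"dz":0.06,"turn":-0.04},{"dx":0.2,"dy":0.22,"dz":0.06,"turn":-0.055},{"dx":0.24,"dy":0.265,"dz":0.06,"turn":-0.061},{"dx":0.265,"dy":0.2924,"dz":0.06,"turn":-0.061},{"dx":0.265,"dy":0.2924,"dz":0.06,"turn":-0.061},{"dx":0.265,"dy":0.2924,"dz":0.06,"turn":-0.061}]'
python3 -m handwheel '[{"dx":0,"dy":0,"dz":-0.04,"turn":0},{"dx":0,"dy":0,"dz":-0.09,"turn":0},{"dx":0,"dy":0,"dz":-0.12,"turn":0},{"dx":0,"dy":0,"dz":-0.13,"turn":0},{"dx":0,"dy":0,"dz":-0.135,"turn":0},{"dx":0,"dy":0,"dz":-0.135,"turn":0}]'
```

```text
time_s: 20.52
tool_pos: [650.5, 106.0, 121.7]
ee_rot: [-3.14, 0.0, 1.564]
force: [-0.3, -0.6, -1.8]
width: 0.475
finger_force: 31.1
time_s: 21.28
tool_pos: [651.9, 106.2, 22.1]
ee_rot: [3.141, -0.0, 1.563]
force: [-0.5, -0.5, -1.5]
width: 0.476
finger_force: 31.1
```

```bash

python3 -m handwheel '[{"dx":0,"dy":0,"dz":-0.0013,"turn":0},{"dx":0,"dy":0,"dz":-0.0026,"turn":0},{"dx":0,"dy":0,"dz":-0.0026,"turn":0}]'
python3 -m handwheel '[{"dx":0,"dy":0,"dz":-0.0006,"turn":0},{"dx":0,"dy":0,"dz":-0.0013,"turn":0},{"dx":0,"dy":0,"dz":-0.0013,"turn":0}]'
python3 -m handwheel '[{"dx":0,"dy":0,"dz":-0.0004,"turn":0},{"dx":0,"dy":0,"dz":-0.0008,"turn":0},{"dx":0,"dy":0,"dz":-0.0008,"turn":0}]'
```

```text
time_s: 21.65
tool_pos: [651.6, 106.5, 19.7]
ee_rot: [3.141, -0.0, 1.563]
force: [-0.4, 0.1, -1.6]
width: 0.478
finger_force: 31.1
time_s: 22.02
tool_pos: [651.7, 106.5, 19.3]
ee_rot: [3.141, -0.0, 1.564]
force: [-4.0, -0.2, 10.2]
width: 0.477
finger_force: 31.8
time_s: 22.4
tool_pos: [651.7, 106.5, 19.2]
ee_rot: [3.141, -0.0, 1.564]
force: [-5.5, -0.7, 19.2]
width: 0.476
finger_force: 32.3
```

```bash

python3 -m handwheel '[{"dx":0,"dy":0,"dz":0,"turn":0},{"dx":0,"dy":0,"dz":0,"turn":0},{"dx":0,"dy":0,"dz":0,"turn":0},{"dx":0,"dy":0,"dz":0,"turn":0},{"dx":0,"dy":0,"dz":0,"turn":0},{"dx":0,"dy":0,"dz":0,"turn":0}]' -1
python3 -m handwheel '[{"dx":0,"dy":0,"dz":0.03,"turn":0},{"dx":0,"dy":0,"dz":0.09,"turn":0},{"dx":0,"dy":0,"dz":0.15,"turn":0},{"dx":-0.04,"dy":-0.06,"dz":0.15,"turn":0.02},{"dx":-0.085,"dy":-0.125,"dz":0.15,"turn":0.04},{"dx":-0.13,"dy":-0.19,"dz":0.15,"turn":0.06},{"dx":-0.175,"dy":-0.255,"dz":0.15,"turn":0.08},{"dx":-0.22,"dy":-0.32,"dz":0.15,"turn":0.11},{"dx":-0.255,"dy":-0.38,"dz":0.15,"turn":0.11},{"dx":-0.2643,"dy":-0.3903,"dz":0.15,"turn":0.11}]'
python3 -m handwheel '[{"dx":0,"dy":0,"dz":0,"turn":0},{"dx":0,"dy":0,"dz":0,"turn":0}]'
python3 - <<'E'
from h import *
c=shot('top','t7.png')
s=shot('side','s7.png'); i=cv2.imread('pics/s7.png'); j=cv2.imread('pics/t7.png')
cv2.imwrite('pics/s7c.png',np.hstack([cv2.resize(i[110:280,200:370],(400,400)),cv2.resize(j[60:210,130:280],(400,400))]))
E
```

```text
time_s: 23.15
tool_pos: [651.5, 106.4, 17.9]
ee_rot: [-3.142, -0.0, 1.563]
force: [0.1, -0.3, 0.3]
width: 0.995
finger_force: 0.0
time_s: 24.4
tool_pos: [451.9, -188.4, 130.6]
ee_rot: [3.142, 0.0, 1.733]
force: [1.2, 1.0, 0.2]
width: 1.002
finger_force: 0.0
time_s: 24.65
tool_pos: [454.0, -185.5, 130.5]
ee_rot: [3.141, -0.0, 1.737]
force: [-0.5, -0.8, -0.3]
width: 0.999
finger_force: 0.0
```

View pics/s7c.png

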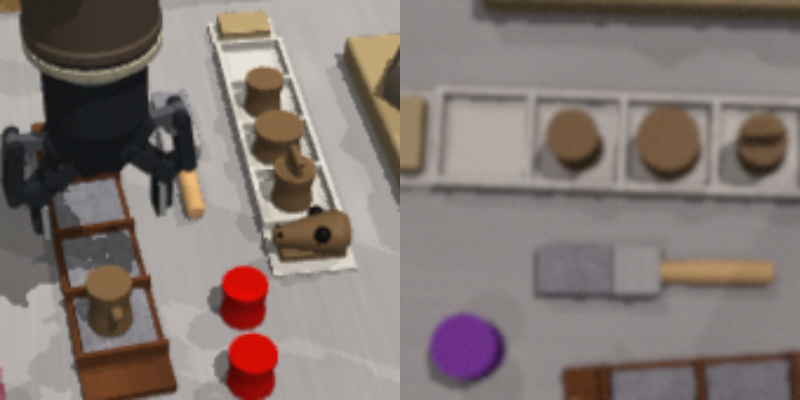

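a is upright in the third cell (tile 573,137). Now b, the last one.

```bash

python3 -m handwheel '[{"dx":-0.0003,"dy":-0.0005,"dz":-0.05,"turn":0},{"dx":-0.0003,"dy":-0.0005,"dz":-0.1,"turn":0},{"dx":-0.0003,"dy":-0.0005,"dz":-0.121,"turn":0},{"dx":-0.0003,"dy":-0.0005,"dz":-0.1285,"turn":0},{"dx":-0.0003,"dy":-0.0005,"dz":-0.1285,"turn":0},{"dx":-0.0003,"dy":-0.0005,"dz":-0.1285,"turn":0}]'
python3 -m handwheel '[{"dx":0,"dy":0,"dz":0,"turn":0},{"dx":0,"dy":0,"dz":0,"turn":0},{"dx":0,"dy":0,"dz":0,"turn":0},{"dx":0,"dy":0,"dz":0,"turn":0},{"dx":0,"dy":0,"dz":0,"turn":0},{"dx":0,"dy":0,"dz":0,"turn":0},{"dx":0,"dy":0,"dz":0,"turn":0},{"dx":0,"dy":0,"dz":0,"turn":0}]' 1 30
python3 -m handwheel '[{"dx":0,"dy":0,"dz":0.006,"turn":0},{"dx":0,"dy":0,"dz":0.03,"turn":0},{"dx":0,"dy":0,"dz":0.06,"turn":0},{"dx":0,"dy":0,"dz":0.06,"turn":0}]'
```

```text
time_s: 25.5
tool_pos: [453.8, -186.9, 35.0]
ee_rot: [3.14, 0.001, 1.736]
force: [-0.4, 0.4, 0.5]
width: 0.999
finger_force: 0.0
time_s: 26.5
tool_pos: [453.4, -186.8, 34.3]
ee_rot: [3.141, 0.0, 1.736]
force: [0.2, 0.0, 7.2]
width: 0.457
finger_force: 29.3
time_s: 27.0
tool_pos: [453.9, -187.1, 80.3]
ee_rot: [3.14, 0.001, 1.736]
force: [-0.8, 0.9, -1.6]
width: 0.455
finger_force: 30.5
```

```bash

python3 -m handwheel '[{"dx":0,"dy":0,"dz":0.055,"turn":0},{"dx":0.03,"dy":0.056,"dz":0.065,"turn":-0.01},{"dx":0.065,"dy":0.12,"dz":0.065,"turn":-0.03},{"dx":0.1,"dy":0.185,"dz":0.065,"turn":-0.05},{"dx":0.135,"dy":0.25,"dz":0.065,"turn":-0.07},{"dx":0.17,"dy":0.315,"dz":0.065,"turn":-0.09},{"dx":0.205,"dy":0.38,"dz":0.065,"turn":-0.11},{"dx":0.24,"dy":0.44,"dz":0.065,"turn":-0.11},{"dx":0.26,"dy":0.48,"dz":0.065,"turn":-0.11},{"dx":0.2653,"dy":0.491,"dz":0.065,"turn":-0.11}]'
python3 -m handwheel '[{"dx":0,"dy":0,"dz":0,"turn":0},{"dx":0,"dy":0,"dz":-0.04,"turn":0},{"dx":0,"dy":0,"dz":-0.09,"turn":0},{"dx":0,"dy":0,"dz":-0.12,"turn":0},{"dx":0,"dy":0,"dz":-0.135,"turn":0},{"dx":0,"dy":0,"dz":-0.14,"turn":0},{"dx":0,"dy":0,"dz":-0.14,"turn":0}]'
```

```text
time_s: 28.25
tool_pos: [652.2, 183.4, 126.4]
ee_rot: [-3.141, 0.0, 1.565]
force: [-0.5, -0.4, -1.8]
width: 0.456
finger_force: 31.0
time_s: 29.12
tool_pos: [652.4, 181.3, 23.4]
ee_rot: [3.141, -0.0, 1.563]
force: [-0.3, 0.2, -0.6]
width: 0.457
finger_force: 31.0
```

```bash

python3 -m handwheel '[{"dx":0,"dy":0,"dz":-0.0013,"turn":0},{"dx":0,"dy":0,"dz":-0.0026,"turn":0},{"dx":0,"dy":0,"dz":-0.0026,"turn":0}]'
python3 -m handwheel '[{"dx":0,"dy":0,"dz":-0.0006,"turn":0},{"dx":0,"dy":0,"dz":-0.0013,"turn":0},{"dx":0,"dy":0,"dz":-0.0013,"turn":0}]'
python3 -m handwheel '[{"dx":0,"dy":0,"dz":-0.0004,"turn":0},{"dx":0,"dy":0,"dz":-0.0008,"turn":0},{"dx":0,"dy":0,"dz":-0.0008,"turn":0}]'
```

```text
time_s: 29.5
tool_pos: [652.2, 181.6, 21.1]
ee_rot: [3.141, -0.0, 1.564]
force: [-0.0, -0.8, -2.6]
width: 0.457
finger_force: 31.0
time_s: 29.88
tool_pos: [652.3, 181.7, 20.4]
ee_rot: [3.141, -0.0, 1.564]
force: [-1.6, 0.6, 6.4]
width: 0.458
finger_force: 30.9
time_s: 30.25
tool_pos: [652.5, 181.7, 20.3]
ee_rot: [3.141, -0.0, 1.563]
force: [-3.1, -0.5, 12.5]
width: 0.455
finger_force: 30.8
```

```bash

python3 -m handwheel '[{"dx":0,"dy":0,"dz":0,"turn":0},{"dx":0,"dy":0,"dz":0,"turn":0},{"dx":0,"dy":0,"dz":0,"turn":0},{"dx":0,"dy":0,"dz":0,"turn":0},{"dx":0,"dy":0,"dz":0,"turn":0},{"dx":0,"dy":0,"dz":0,"turn":0}]' -1
python3 -m handwheel '[{"dx":0,"dy":0,"dz":0.03,"turn":0},{"dx":0,"dy":0,"dz":0.09,"turn":0},{"dx":0,"dy":0,"dz":0.16,"turn":0},{"dx":-0.06,"dy":0,"dz":0.2,"turn":0},{"dx":-0.12,"dy":0,"dz":0.2,"turn":0},{"dx":-0.18,"dy":0,"dz":0.2,"turn":0},{"dx":-0.22,"dy":0,"dz":0.2,"turn":0},{"dx":-0.22,"dy":0,"dz":0.2,"turn":0},{"dx":-0.22,"dy":0,"dz":0.2,"turn":0}]'
python3 - <<'E'
from h import *
c=shot('top','t8.png')
s=shot('side','s8.png'); i=cv2.imread('pics/s8.png'); j=cv2.imread('pics/t8.png')
cv2.imwrite('pics/s8c.png',np.hstack([cv2.resize(i[100:230,240:370],(400,400)),cv2.resize(j[30:230,120:320],(400,400))]))
E
```

```text
time_s: 31.0
tool_pos: [652.1, 181.6, 19.2]
ee_rot: [-3.142, 0.0, 1.563]
force: [0.5, -0.1, -0.1]
width: 1.0
finger_force: 0.0
time_s: 32.12
tool_pos: [488.1, 181.8, 169.6]
ee_rot: [3.14, -0.0, 1.564]
force: [0.5, 0.5, -0.2]
width: 1.003
finger_force: 0.0
```

View pics/s8c.png

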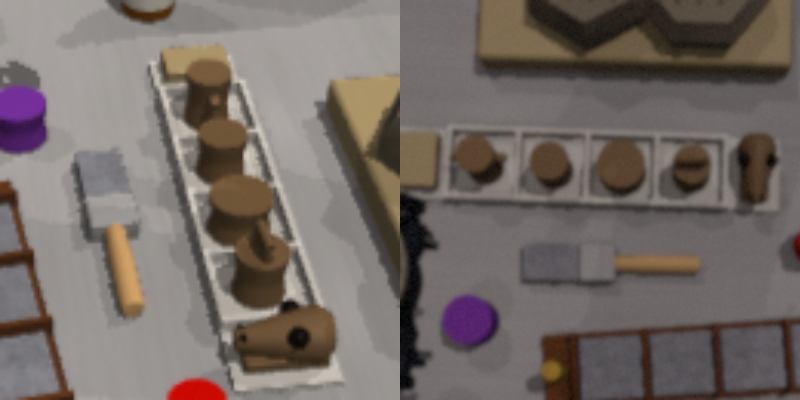

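All four stand upright in order from the skull: c, d, a, b. I'll check b's centring numerically.

```bash
python3 - <<'E'
from h import *
c=robot.camera('top')
for n,X,Y,z in (('b',475,156,58),('a',550,164,48),('d',621,165,43),('c',691,167,50)): print(n,ray(c,120+(X-400+.5)/2-.5,30+(Y+.5)/2-.5,z).round(1))
j=c['image'][:,:,::-1]; cv2.imwrite('pics/b.png',cv2.resize(j[85:140,135:190],(550,550),interpolation=cv2.INTER_CUBIC))
E
```

```text
b [649.8 179.8  58. ]
a [646.4 104.3  48. ]
d [648.7  30.9  43. ]
c [646.5 -42.2  50. ]
```

View pics/b.png

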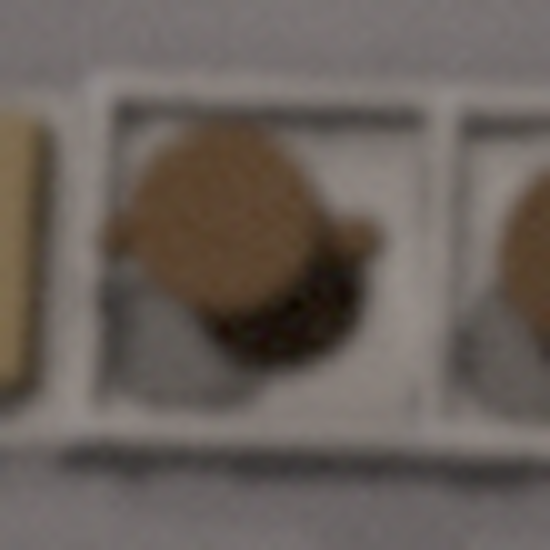

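b is upright and centred within about 3 mm. The offset of its top in the crop is only perspective.

```bash
python3 -c "
from plant import robot
print(robot.job_done())"
```

```text
the job is handed in; nothing more can be done
None
```

All four vertebrae stand upright in the tray in the order asked (c, d, a, b from the skull), each within about 6 mm of its cell's middle and set down gently; I handed the job in after about 32 s on the robot's clock, and no verdict was shown.

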